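# Arm the guarded switch beside the pull tester

## Robot

A 7-joint arm with a two-finger parallel gripper is mounted at the origin on a cart in front of the work surface, level with it; the furniture and walls round the work are solid. World frame = base frame: x ahead of the robot, y to its left, z up, the work surface at z = 0. Lengths are in m, angles in rad, forces in N, time in s.
With the tool pointing down it reaches from about 0.4 to 0.9 m from the base axis. Payload 5.5 kg.
Tool frame: the origin (TCP) lies on the mounting face of the last link; the fingertips stand 178 mm ahead of it and the grasp point (between the pads) lies 159 mm ahead of it; z points along the fingers, y is the line along which they close (so a half turn about z gives the same grasp; the last joint's range is limited). The gripper opens to 92 mm and grips with 3 to 60 N. Pads are 19 mm wide; open, the fingers measure 130 mm over their backs; the gripper's body (75 mm by 190 mm) begins 47 mm behind the grasp point.
Start: joints at [-0.838, 0.501, -0.427, 1.55, 0.221, 1.138, -0.21], TCP at [0.294, 0.58, 0.405] pointing down, gripper open.
Joint ranges: [-2.88, 2.88], [-0.31, 2.03], [-1.54, 1.56], [0.2, 2.42], [-1.41, 4.55], [0.19, 2.02], [-2.57, 2.57]. Speed limits (rad/s): [2.57, 2.57, 3.14, 3.14, 3.14, 3.14, 3.14].

## Interface

Orientations are given as a rotation vector (axis times angle).
In Python, from station import monitor, camera, job gives the robot as it stands.
- The arm moves only by the shell command python3 -m pendant 'ROWS' [FORCE]. ROWS is JSON, a list of rows, each a list of 3 entries, a list of its own where there are three numbers: the opening, from 0 (shut) to 1 (fully open), then the shift along the tool's x, y, z as a fraction of full scale, then the turn about the tool's z as a fraction of full scale. A call has 1 to 20 rows; each row shifts and turns the commanded pose from where the row before left it, along the tool's axes as they then stand; what a row does not reach is not made up. Full scale, the value 1, is 150 mm for a shift and 90 degrees for a turn. A row lasts 1/8 s, in which the tool goes at most 62.5 mm and 10.7 degrees, less where a joint would pass 70% of its speed; a pose out of reach is approached as far as the arm can. A call with a number of a shift or a turn outside -1 to 1 is refused whole. A call with a gripper value outside its range is refused whole. The fingers move at their own pace and stop on an object; FORCE is the grip in N (left out, the last holds). Time passes only in rows, so rows that do not move let the fingers close. It gives the time, the measured TCP pose, the force, the opening and the grip force at its end, in the units of the state.
- monitor.observe(): the state, without advancing time (a new reading comes with each control period).
- camera(name): name is "scene" or "top" or "wrist"; returns a dict with "image" (400x640x3 uint8, red, green, blue), "fovy" (degrees; the focal length in pixels is half the picture's height over the tangent of half this angle, whatever the lens; pixels are square), "cx", "cy" (the principal point, pixels), "origin" and "rotation" of the camera in the world. Camera axes: x right, y down, z forward; pixel columns grow to the right and rows downward; lengths in m; the calibration is good to about 2 mm. A picture is of the moment at which its call begins. There is no depth.
- job.hand_in(): hands the job in; it is judged then, once.
The state is a dict: "t": time; "q": joint angles; "joint_vel": joint speeds; "tau": joint torques, N m; "tool_pos": TCP position; "orientation": TCP orientation; "force": force on the tool from outside, world axes, zero at the start; "wrist_torque": the same for the moment, N m; "finger_gap": finger opening in m; "gripper_force": force on a finger pad.
Only numpy, scipy, OpenCV 4.12 (cv2) and the standard library are available. Lean on these libraries where they do the work, as an engineer would, in place of code of your own. Each camera call takes 0.05 s, during which the arm holds its last target. There are 200 camera calls.

## Task

Switch on the guarded toggle on the grey switch box: lift the hinged guard by its front lip from below with the fingers, keep it up on the back of a finger while the fingertip pushes the toggle all the way over to the rear, then draw back and let the guard drop fully shut with the toggle still on. Work gently, do not pinch the lip or press on it from above, and do not shift the things lying around the box.

Things in the scene. Friction and masses are not known exactly. Their poses are not given: they have to be found in the camera images.
- switch_box: Fixed grey switch box, 90 x 92 mm. Origin on the bench; own x points from its front (robot side) to its rear, y left, z up. Front face at x = -38 mm, rear at +52. Its flat top (the deck) is 32 mm above the bench and carries the toggle, a small clear lamp near the rear edge and two hinge ears (54 mm high, at x = +22, y = +-41). The guard covers the deck.
- guard (a joint): Aluminium guard hood, opens front-up about the hinge: 0 = shut, 1.25 rad = stop. 70 g with a weak spring: falls shut from any angle when let go, so keep it up while moving the toggle; under 1 N at the lip lifts it. 74 mm wide, 3 mm metal, roof 73 to 76 mm above the bench when shut; side cheeks (68 mm inside width) reach 8 mm above the deck, front skirt (outer face box x = -41 mm) 12 mm.
- guard_lip (a point): Middle of the front edge (4.4 mm round bead) of the flat lip across the guard's foot, 74 mm wide. Shut: box x = -60 mm, z = 44.5 mm. The bead sticks out 24 mm before the box's front face; its underside is 42 mm above the bench, free space below back to that face. Dark rubber strip on its upper face: do not press it. Moves with the guard, 82 mm from the hinge axis.
- guard_hinge (a point): Middle of the guard's hinge axis, which runs along the box's y: box x = +22 mm, 46 mm above the bench. Fixed to the box.
- toggle (a joint): Steel bat-handle toggle lever under the guard, pivoting about the box's y at box x = -8 mm, 32 mm above the bench (deck height), 35 mm long, 9 mm thick at the tip. 0 = off, leaning 20 degrees to the front; 0.70 rad = on (stop), leaning 20 degrees to the rear. It stays where it is left; about 1 N at the tip moves it.
- toggle_tip (a point): Centre of the round tip of the toggle lever, 31 mm from its pivot; off: box x = -19 mm, 61 mm above the bench; on: box x = +3 mm, same height. Moves with the lever.
- loupe: Bystander, loose: black cylindrical loupe standing upright, 37 mm across, 34 mm tall. Origin at the centre of its underside. Leave it where it is.
- jaw_insert: Bystander, loose: dark metal jaw insert with four pale screw bosses, 36x28x15 mm. Origin at the centre of its underside. Leave it where it is.
- tape_roll: Bystander, loose: roll of tan masking tape lying flat, 70 mm across, 19 mm tall. Origin at the centre of its underside. Leave it where it is.
- stage_part: Bystander, loose: flat grey machined part with two holes, 28x44x9 mm. Origin at the centre of its underside. Leave it where it is.
- reticle_plate: Bystander, loose: flat grey plate with a slot, 30x62x8 mm. Origin at the centre of its underside. Leave it where it is.

How it is judged:
On the way, in this order (a step that is already met when the one before it is completed fails the run):
1. the guard is up (over 0.3 rad) while the toggle is still off (value of joint guard above 0.3 rad and value of joint toggle below 0.15 rad), for 0.1 s.
2. the toggle is pushed on while the guard is still up (over 0.25 rad) (value of joint toggle above 0.6 rad and value of joint guard above 0.25 rad), for 0.1 s.
At the end, for the whole second after the job is handed in: The toggle is on (over 0.6 of 0.70 rad), the guard has dropped shut (under 0.05 rad) and is at rest, and every loose bystander is within 20 mm of where it stood (value of joint toggle above 0.6 rad and value of joint guard below 0.05 rad and velocity of joint guard below 0.1 rad/s and distance of each of loupe, jaw_insert, tape_roll, stage_part, reticle_plate from where it was at the start of the episode below 0.02 m); the robot touches nothing.
It fails at once if the lip is pinched or pressed from above (over 3 N on its upper face) (contact force between the fingers and guard_c6 above 3 N).
It fails at once if the switch box, its guard or toggle is pressed with more than 20 N (contact force between any of the fingers, the arm and switch_box above 20 N).
It fails at once if a bystander is lifted, or shifted by more than 20 mm (height (world z) of any of loupe, jaw_insert, tape_roll, stage_part, reticle_plate above 0.015 m or distance of any of loupe, jaw_insert, tape_roll, stage_part, reticle_plate from where it was at the start of the episode above 0.02 m).
It also fails if it takes over 48 s, if anything falls off the work surface, if the arm or the gripper's body presses on something with over 40 N, if the wrist force passes 120 N, or if a joint passes its speed limit or range.

## Working session

There is one attempt and no reset: what is moved stays moved. The work goes in short steps, Python scripts to look and compute and a shell command to move; the robot and the scene stay as the last step left them, time stands still between calls to the robot, and variables do not carry over. Pictures are saved under pics/ and viewed, at most 12 in all, crops included, and the job is handed in when it is done.

```bash
mkdir -p pics; ls; python3 - <<'E'
from station import monitor,camera
import cv2,numpy as np
s=monitor.observe();print({k:np.round(v,3).tolist() for k,v in s.items()})
for n in("scene","top"):
    c=camera(n);cv2.imwrite(f"pics/{n}0.png",c["image"][:,:,::-1]);print(n,c["fovy"],c["cx"],c["cy"],c["origin"],np.round(c["rotation"],3).tolist())
E
```

```text
pics
{'t': 0.0, 'q': [-0.838, 0.502, -0.427, 1.551, 0.221, 1.138, -0.21], 'joint_vel': [0.001, -0.0, -0.001, -0.0, -0.0, -0.001, -0.0], 'tau': [0.0, -56.66, -5.817, -27.911, -0.069, 0.031, 0.0], 'tool_pos': [0.294, 0.579, 0.404], 'orientation': [-0.731, -3.055, 0.003], 'force': [-0.246, -0.065, 0.226], 'wrist_torque': [0.03, -0.009, 0.021], 'gripper_force': 0.0, 'finger_gap': 0.092}
scene 47.86785538442105 320.7085126458802 203.24281035688435 [0.38602065 0.62443463 0.6913907 ] [-0.785, 2.663, -1.01]
top 50.3162846902001 319.82654026508266 199.9647612191961 [0.61951664 0.11945121 0.90570489] [-2.175, 2.182, -0.003]
```

View pics/scene0.png

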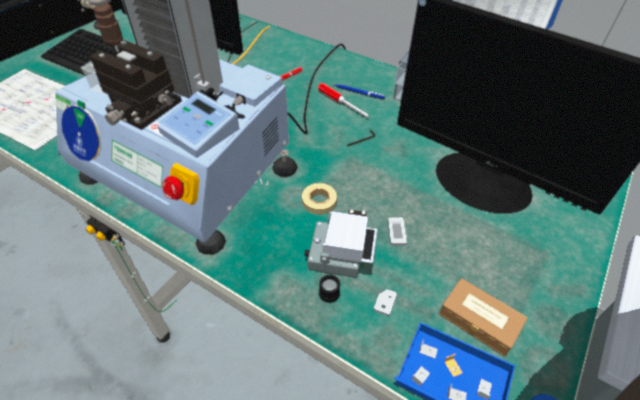

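View pics/top0.png

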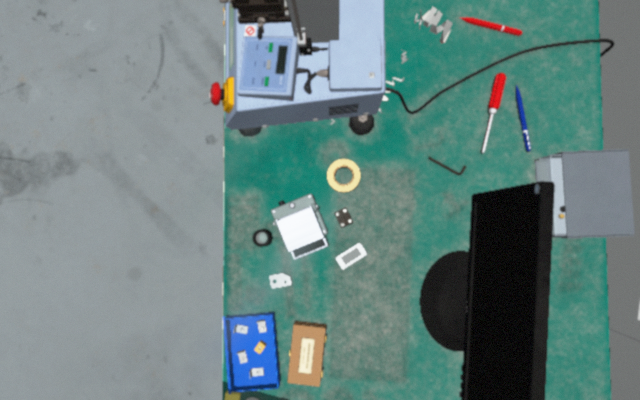

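The top view shows the box with its white guard around (300,228) and the dark lip strip near (311,248), so the front faces the robot with a slight yaw. The loupe is at (262,238), jaw insert (345,217), tape (344,175), reticle plate (351,256) and stage part (280,281). Next I'll check the wrist view for finger shape.

```bash
cat > h.py <<'E'
from station import monitor,camera
import cv2,numpy as np
from scipy.spatial.transform import Rotation as R
def f(c): return 200/np.tan(np.radians(c["fovy"])/2)
def rot(c):
    r=np.array(c["rotation"]);return r if r.ndim==2 else R.from_rotvec(r).as_matrix()
def cast(c,u,v,z):
    d=rot(c)@np.array([(u-c["cx"])/f(c),(v-c["cy"])/f(c),1]);o=np.array(c["origin"]);return o+d*(z-o[2])/d[2]
def proj(c,p):
    q=rot(c).T@(np.array(p)-c["origin"]);return f(c)*q[0]/q[2]+c["cx"],f(c)*q[1]/q[2]+c["cy"]
E
python3 - <<'E'
from h import *
c=camera("wrist");cv2.imwrite("pics/w0.png",c["image"][:,:,::-1]);s=monitor.observe()
T=R.from_rotvec(s["orientation"]).as_matrix();print(np.round(T,3));print("cam in tool",T.T@(np.array(c["origin"])-s["tool_pos"]),np.round(T.T@rot(c),3),c["fovy"])
c=camera("top");im=c["image"]
cv2.imwrite("pics/t1.png",cv2.resize(im[160:310,230:390],None,fx=5,fy=5,interpolation=cv2.INTER_CUBIC)[:600,:,::-1])
for n,u,v,z in[("loupe",262,238,.034),("jaw",345,217,.01),("tape",344,175,.01),("stage",280,281,.009),("ret",351,256,.008),("lip",311,248,.045),("tray",255,315,.02),("brown",307,322,.05)]:print(n,cast(c,u,v,z)[:2].round(3))
E
```

```text
[[-0.892  0.453 -0.001]
 [ 0.453  0.892 -0.001]
 [ 0.    -0.001 -1.   ]]
cam in tool [0.07940706 0.0006165  0.02013941] [[ 0.001 -0.957 -0.29 ]
 [ 1.     0.001  0.   ]
 [-0.    -0.29   0.957]] 71.25436897484349
loupe [0.58  0.275]
jaw [0.623 0.104]
tape [0.712 0.106]
stage [0.489 0.241]
ret [0.542 0.092]
lip [0.561 0.173]
tray [0.421 0.291]
brown [0.414 0.181]
```

View pics/w0.png

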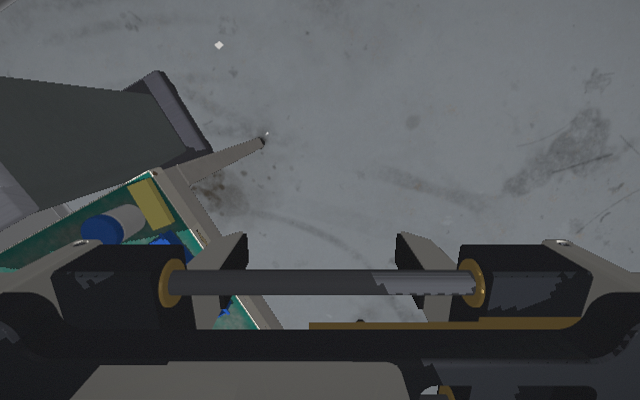

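View pics/t1.png

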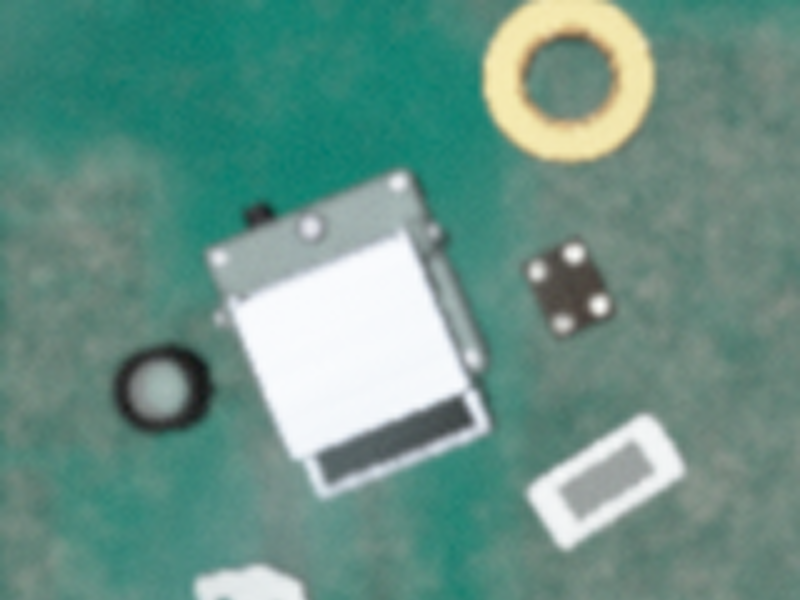

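The wrist view shows the two fingers with pad tips at about (246,240) and (398,240). The crop gives a box yaw of about 21°, taken from the lip edge (322,495)–(490,430). I'll move in front of the box to see the finger profile in the scene camera.

```bash
python3 -m pendant '[[1,[-0.24,-0.21,0],0],[1,[-0.24,-0.21,0],0],[1,[-0.24,-0.21,0],0],[1,[-0.24,-0.21,0],0],[1,[-0.24,-0.21,0],0],[1,[-0.24,-0.21,0],0],[1,[-0.24,-0.21,0],0],[1,[-0.24,-0.21,0],0],[1,[-0.24,-0.21,0],0],[1,[-0.24,-0.21,0],0],[1,[0,0,0],0.117],[1,[0,0,0],0.117],[1,[0,0,0],0.117],[1,[0,0,0],0.117],[1,[0,0,0],0]]' 10
python3 - <<'E'
from h import *
s=monitor.observe();p=np.array(s["tool_pos"]);T=R.from_rotvec(s["orientation"]).as_matrix();print(p,np.round(T,3))
c=camera("scene");im=c["image"]
u,v=proj(c,p+T[:,2]*.12);u=int(np.clip(u,80,560));v=int(np.clip(v,60,340));print(u,v)
cv2.imwrite("pics/s2.png",cv2.resize(im[v-60:v+60,u-80:u+80],None,fx=5,fy=5,interpolation=cv2.INTER_CUBIC)[:,:,::-1])
# box measure from the top cam (image t1 pixels)
import cv2 as _
c=camera("top")
E
```

```text
t: 2.08
tool_pos: [0.4725, 0.1358, 0.4046]
orientation: [-1.778, -2.59, 0.0]
force: [-0.4, 0.7, 0.9]
finger_gap: 0.092
gripper_force: 0.0
[0.47252015 0.13582174 0.4046445 ] [[-0.36   0.933 -0.   ]
 [ 0.933  0.36  -0.   ]
 [-0.    -0.    -1.   ]]
457 148
```

View pics/s2.png

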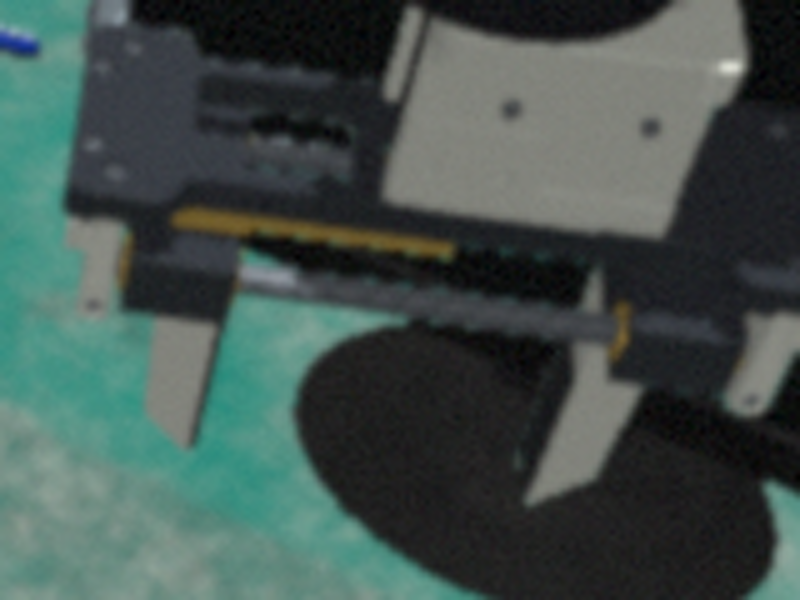

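The scene crop shows that each finger has a bevelled tip. The left finger's point is at (190,447) with its back corner at (148,410); the right finger's are at (525,505) and (600,483). I'll cast these outlines onto the finger side plane to get the true profile.

```bash
python3 - <<'E'
from h import *
s=monitor.observe();p=np.array(s["tool_pos"]);T=R.from_rotvec(s["orientation"]).as_matrix()
c=camera("scene");o=T.T@(np.array(c["origin"])-p)
def onx(px,py,x):
    d=T.T@rot(c)@np.array([(377+px/5-c["cx"])/f(c),(88+py/5-c["cy"])/f(c),1]);return (o+d*(x-o[0])/d[0])[1:]*1000
for n,a in dict(Ltip=(190,447),Lback=(148,410),Linner_top=(216,322),Lback_top=(155,320),Rtip=(525,505),Rback=(600,483),Rback_top=(640,388),Rin_mid=(572,380),Rin_top=(602,270)).items():
    print(n,[np.round(onx(*a,x),1).tolist() for x in(.0095,)])
for n,a in dict(LblockBL=(122,312),LblockBR=(235,316),Ltab=(95,312),LbodyBL=(68,212),RblockBL=(612,378),RblockBR=(740,408),Rtab=(740,412)).items():
    print(n,[np.round(onx(*a,x),1).tolist() for x in(.0,.02,.0375)])
E
```

```text
Ltip [[47.3, 175.9]]
Lback [[61.3, 163.9]]
Linner_top [[48.4, 127.7]]
Lback_top [[64.6, 130.0]]
Rtip [[-48.2, 179.2]]
Rback [[-65.2, 166.4]]
Rback_top [[-64.7, 129.7]]
Rin_mid [[-47.1, 130.3]]
Rin_top [[-43.6, 92.2]]
LblockBL [[73.4, 137.1], [74.3, 119.7], [75.1, 104.5]]
LblockBR [[42.7, 132.8], [44.9, 115.5], [46.8, 100.5]]
Ltab [[80.7, 138.5], [81.4, 121.0], [81.9, 105.7]]
LbodyBL [[92.7, 104.6], [92.8, 88.6], [93.0, 74.5]]
RblockBL [[-59.8, 135.9], [-53.4, 118.5], [-47.8, 103.3]]
RblockBR [[-95.0, 140.1], [-87.1, 122.5], [-80.3, 107.2]]
Rtab [[-95.4, 141.5], [-87.6, 123.9], [-80.7, 108.5]]
```

```bash
python3 - <<'E'
from h import *
s=monitor.observe();print(np.round(s["q"],2))
c=camera("top")
P=lambda a,z:cast(c,230+(a[0]+.5)/5-.5,160+(a[1]+.5)/5-.5,z)[:2]
L,Rr=P((322,495),.0445),P((491,430),.0445); A,B=P((206,254),.032),P((408,170),.032)
for a,b in((L,Rr),(A,B)):
    d=a-b;print("width",np.linalg.norm(d),"yaw",np.degrees(np.arctan2(-d[0],d[1])),"mid",(a+b)/2)
m=(L+Rr)/2;n=(A+B)/2;print("mid-mid",np.linalg.norm(n-m),"(want .114) yaw",np.degrees(np.arctan2(*(n-m)[::-1])))
E
```

```text
[-0.19  0.19 -0.16  1.95  0.04  1.01  0.  ]
width 0.07316986243293816 yaw 20.960548955538545 mid [0.55252542 0.1736103 ]
width 0.09032209151104797 yaw 22.33712402456316 mid [0.65430345 0.21536027]
mid-mid 0.11000830248893352 (want .114) yaw 22.3037352829495
```

```bash
python3 -m pendant '[[0,[0,0,0],-0.112],[0,[0,0,0],-0.112],[0,[0,0,0],-0.112],[0,[0,0,0],-0.112],[0,[0,0,0],-0.112],[0,[0,0,0],-0.112],[0,[0,0,0],-0.112],[0,[0,0,0],-0.112],[0,[0,0,0],-0.112],[0,[-0.171,0.019,0],0],[0,[-0.171,0.019,0],0],[0,[0,0,0.25],0],[0,[0,0,0.25],0],[0,[0,0,0.25],0],[0,[0,0,0.25],0],[0,[0,0,0.25],0],[0,[0,0,0.12],0],[0,[0,0,0.02],0],[0,[0,0,0],0]]' 10
python3 - <<'E'
from h import *
s=monitor.observe();p=np.array(s["tool_pos"]);T=R.from_rotvec(s["orientation"]).as_matrix();print(p,np.round(T[:,0],3),np.round(s["q"],2))
c=camera("wrist");cv2.imwrite("pics/w3.png",c["image"][:,:,::-1])
E
```

```text
t: 4.65
tool_pos: [0.5188, 0.1603, 0.1971]
orientation: [-0.591, 3.084, 0.0]
force: [-0.2, 0.2, 0.4]
finger_gap: 0.0006
gripper_force: 0.0
[0.51878912 0.1602927  0.19713187] [-0.929 -0.37  -0.002] [-0.13  0.59 -0.27  1.96  0.26  0.62  1.38]
```

View pics/w3.png

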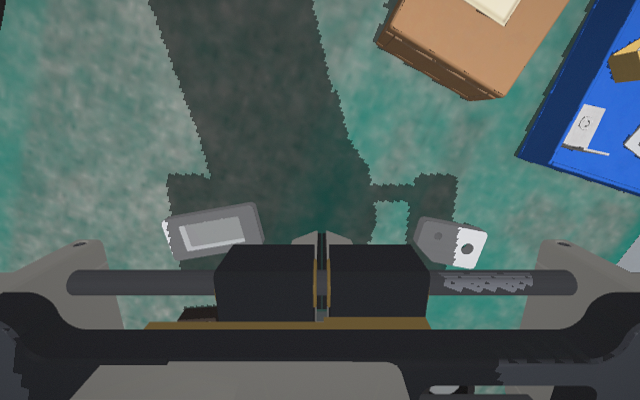

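The wrist view shows the closed fingers at (320,240), with the reticle plate (212,235) and stage part (450,240) well clear on either side. Now I'll find the lip by touch.

```bash
python3 -m pendant '[[0,[-0.05,0,0],0],[0,[-0.05,0,0],0],[0,[-0.04,0,0],0],[0,[0,0,0],0],[0,[0,0,0],0]]'; python3 -m pendant '[[0,[-0.01,0,0],0],[0,[-0.01,0,0],0],[0,[0,0,0],0]]';python3 -m pendant '[[0,[-0.01,0,0],0],[0,[0,0,0],0]]'
```

```text
t: 5.32
tool_pos: [0.5375, 0.1677, 0.1961]
orientation: [0.591, -3.085, 0.0]
force: [-0.3, -0.3, -0.4]
finger_gap: 0.0008
gripper_force: 0.0
t: 5.7
tool_pos: [0.5406, 0.1689, 0.1963]
orientation: [-0.591, 3.085, 0.0]
force: [-0.1, 0.9, 0.8]
finger_gap: 0.0006
gripper_force: 0.0
t: 5.95
tool_pos: [0.5416, 0.1693, 0.196]
orientation: [0.591, -3.084, 0.0]
force: [-0.8, -0.2, 0.4]
finger_gap: 0.0002
gripper_force: 0.7
```

```bash
for i in 1 2; do python3 -m pendant '[[0,[-0.007,0,0],0],[0,[0,0,0],0]]' | egrep 'pos|^force'; done; python3 -m pendant '[[0,[-0.007,0,0],0],[0,[0,0,0],0]]' | egrep 'pos|^force'
```

```text
tool_pos: [0.5419, 0.1695, 0.1957]
force: [-4.3, -1.7, 1.7]
tool_pos: [0.5423, 0.1696, 0.1954]
force: [-7.9, -1.9, 0.5]
tool_pos: [0.5426, 0.1697, 0.195]
force: [-8.0, -2.7, 0.8]
```

Contact is within 1 mm of the expected lip position. Now lift by friction under a light push.

```bash
python3 -m pendant '[[0,[0,0,-0.02],0],[0,[0,0,-0.02],0],[0,[-0.002,0,-0.02],0],[0,[-0.004,0,-0.02],0],[0,[0,0,0],0]]' | egrep 'pos|^force';python3 -c "
from h import *
c=camera('scene');cv2.imwrite('pics/s4.png',cv2.resize(c['image'][170:320,250:450],None,fx=4,fy=4,interpolation=cv2.INTER_CUBIC)[:,:,::-1])"
```

```text
tool_pos: [0.5431, 0.1699, 0.2069]
force: [-8.3, -3.4, 0.4]
```

View pics/s4.png

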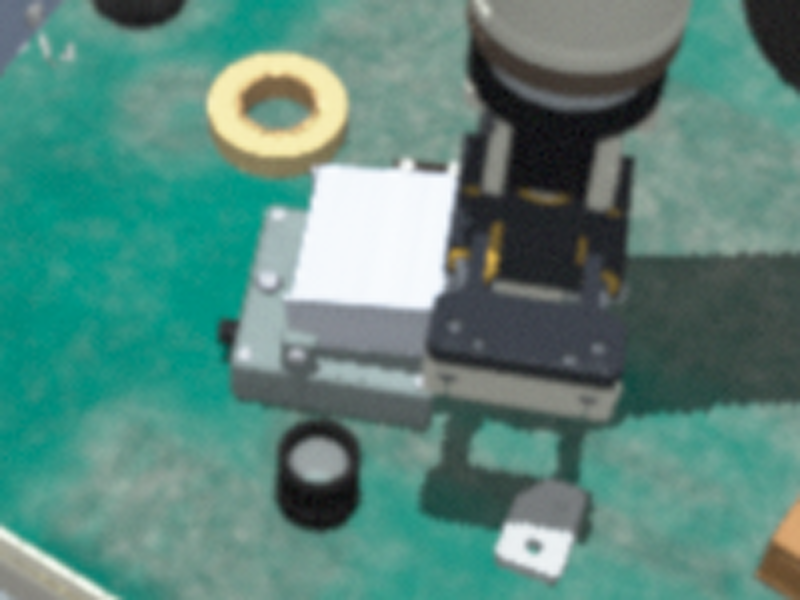

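```bash
cat >> h.py <<'E'
O=np.array([.608,.1964,0]);a=np.radians(21.9);B=np.array([[np.cos(a),-np.sin(a),0],[np.sin(a),np.cos(a),0],[0,0,1]])
def gp(x,y,z,th):  # guard point, box mm when shut -> world m at angle th
    X,Z=x-22,z-46;c_,s_=np.cos(th),np.sin(th)
    return O+B@np.array([22+c_*X+s_*Z,y,46-s_*X+c_*Z])/1000
E
python3 -c "
from h import *
c=camera('scene')
for th in(0,.07,.145,.3):
    print(th,[tuple((np.array(proj(c,gp(*q,th)))-[250,170])*4//1) for q in((-41,-37,76),(-41,37,76),(0,37,76),(0,37,40),(0,-37,76))])"
```

```text
0 [(np.float64(470.0), np.float64(189.0)), (np.float64(449.0), np.float64(323.0)), (np.float64(352.0), np.float64(308.0)), (np.float64(348.0), np.float64(356.0)), (np.float64(378.0), np.float64(175.0))]
0.07 [(np.float64(465.0), np.float64(182.0)), (np.float64(444.0), np.float64(316.0)), (np.float64(347.0), np.float64(305.0)), (np.float64(349.0), np.float64(355.0)), (np.float64(374.0), np.float64(172.0))]
0.145 [(np.float64(460.0), np.float64(175.0)), (np.float64(438.0), np.float64(309.0)), (np.float64(341.0), np.float64(302.0)), (np.float64(350.0), np.float64(352.0)), (np.float64(368.0), np.float64(169.0))]
0.3 [(np.float64(447.0), np.float64(160.0)), (np.float64(424.0), np.float64(294.0)), (np.float64(329.0), np.float64(297.0)), (np.float64(351.0), np.float64(348.0)), (np.float64(357.0), np.float64(164.0))]
```

Roof corner (458,173) matches a guard angle of about 0.15 rad, so friction holds and the guard follows. Continue up the arc.

```bash
python3 -m pendant '[[0,[-0.004,0,-0.021],0],[0,[-0.004,0,-0.021],0],[0,[-0.004,0,-0.021],0],[0,[-0.004,0,-0.021],0],[0,[-0.007,0,-0.02],0],[0,[-0.007,0,-0.02],0],[0,[-0.008,0,-0.02],0],[0,[-0.008,0,-0.02],0],[0,[-0.008,0,-0.02],0],[0,[0,0,0],0]]' | egrep 'pos|^force'; python3 -m pendant '[[0,[-0.010,0,-0.018],0],[0,[-0.010,0,-0.018],0],[0,[-0.011,0,-0.018],0],[0,[-0.011,0,-0.018],0],[0,[-0.012,0,-0.018],0],[0,[0,0,0],0]]' | egrep 'pos|^force';python3 -c "
from h import *
c=camera('scene');cv2.imwrite('pics/s5.png',cv2.resize(c['image'][170:320,250:450],None,fx=4,fy=4,interpolation=cv2.INTER_CUBIC)[:,:,::-1])
for th in(.3,.5,.7):
    print(th,[tuple((np.array(proj(c,gp(*q,th)))-[250,170])*4//1) for q in((-41,-37,76),(-41,37,76),(0,37,76))])"
```

```text
tool_pos: [0.5506, 0.173, 0.235]
force: [-9.9, -4.6, 3.5]
tool_pos: [0.5585, 0.1762, 0.2492]
force: [-11.6, -5.1, 8.1]
0.3 [(np.float64(447.0), np.float64(160.0)), (np.float64(424.0), np.float64(294.0)), (np.float64(329.0), np.float64(297.0))]
0.5 [(np.float64(424.0), np.float64(142.0)), (np.float64(400.0), np.float64(277.0)), (np.float64(312.0), np.float64(292.0))]
0.7 [(np.float64(398.0), np.float64(128.0)), (np.float64(372.0), np.float64(262.0)), (np.float64(294.0), np.float64(288.0))]
```

View pics/s5.png

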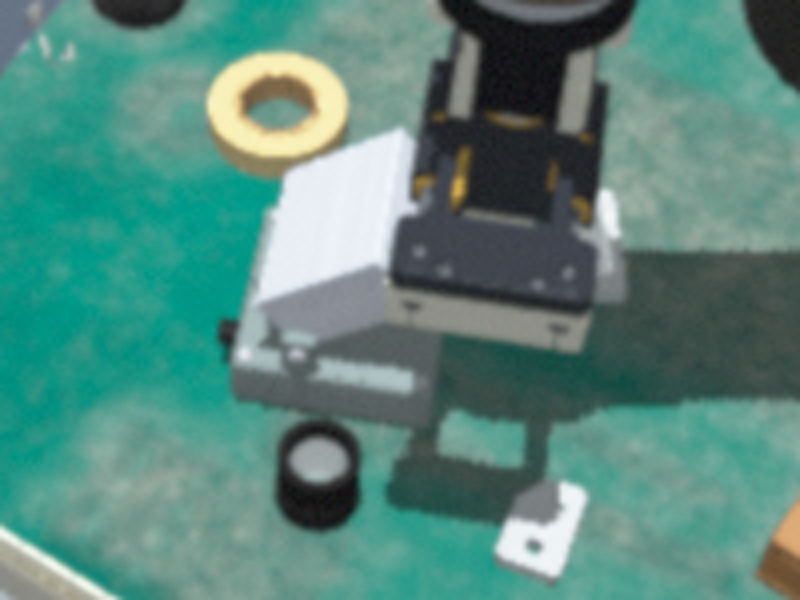

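The guard is now at about 0.67 rad (corner near (403,130)). The push has grown to 15 N, so I'll ease it off before continuing.

```bash
python3 -m pendant '[[0,[0.007,0,-0.007],0],[0,[0.007,0,-0.007],0],[0,[0,0,0],0]]' | egrep 'pos|^force'; python3 -m pendant '[[0,[-0.012,0,-0.014],0],[0,[-0.012,0,-0.014],0],[0,[-0.012,0,-0.013],0],[0,[-0.013,0,-0.012],0],[0,[-0.013,0,-0.012],0],[0,[0,0,0],0]]' | egrep 'pos|^force'
```

```text
tool_pos: [0.559, 0.1764, 0.2518]
force: [-2.4, 0.1, 1.7]
tool_pos: [0.5679, 0.1796, 0.2614]
force: [-0.8, 0.5, 1.2]
```

```bash
python3 -m pendant '[[0,[-0.01,0,0.005],0],[0,[-0.01,0,0.005],0],[0,[-0.01,0,0.005],0],[0,[-0.01,0,0.005],0],[0,[-0.01,0,0.005],0],[0,[0,0,0.015],0],[0,[0,0,0.015],0],[0,[0,0,0],0]]' | egrep 'pos|^force'; python3 -m pendant '[[0,[0,0,0.015],0],[0,[0,0,0.015],0],[0,[0,0,0.015],0],[0,[0,0,0.015],0],[0,[0,0,0],0]]' | egrep 'pos|^force'
```

```text
tool_pos: [0.5742, 0.1823, 0.2525]
force: [-0.3, -0.1, -0.4]
tool_pos: [0.5743, 0.1823, 0.2436]
force: [0.1, 0.2, -1.2]
```

```bash
python3 -c "
from h import *
c=camera('scene');cv2.imwrite('pics/s6.png',cv2.resize(c['image'][170:290,250:410],None,fx=5,fy=5,interpolation=cv2.INTER_CUBIC)[:,:,::-1])
for th in(.85,1.,1.15):
    print(th,[tuple((np.array(proj(c,gp(*q,th)))-[250,170])*5//1) for q in((-41,-37,76),(-41,37,76),(0,37,76),(-60,37,44))])"
```

```text
0.85 [(np.float64(470.0), np.float64(148.0)), (np.float64(435.0), np.float64(316.0)), (np.float64(352.0), np.float64(360.0)), (np.float64(546.0), np.float64(346.0))]
1.0 [(np.float64(441.0), np.float64(140.0)), (np.float64(404.0), np.float64(307.0)), (np.float64(336.0), np.float64(360.0)), (np.float64(518.0), np.float64(327.0))]
1.15 [(np.float64(411.0), np.float64(135.0)), (np.float64(372.0), np.float64(301.0)), (np.float64(321.0), np.float64(362.0)), (np.float64(486.0), np.float64(311.0))]
```

View pics/s6.png

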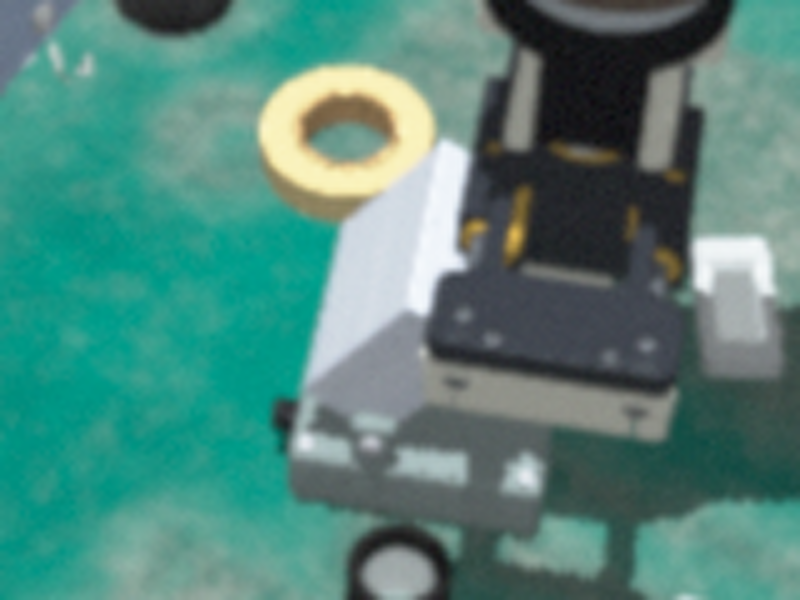

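The guard stands at about 1.0 rad, with corners at (443,140) and (410,312). I'll lower the tip to toggle height and push to the rear.

```bash
python3 -m pendant '[[0,[0,0,0.015],0],[0,[0,0,0.013],0],[0,[-0.01,0,0],0],[0,[-0.01,0,0],0],[0,[-0.01,0,0],0],[0,[-0.01,0,0],0],[0,[-0.01,0,0],0],[0,[-0.01,0,0],0],[0,[0,0,0],0]]' | egrep 'pos|^force'; python3 -m pendant '[[0,[-0.01,0,0],0],[0,[-0.01,0,0],0],[0,[-0.01,0,0],0],[0,[-0.01,0,0],0],[0,[0,0,0],0]]' | egrep 'pos|^force'
```

```text
tool_pos: [0.5829, 0.186, 0.2398]
force: [-2.2, 0.1, 1.7]
tool_pos: [0.5885, 0.1881, 0.24]
force: [-2.9, 0.2, 4.4]
```

```bash
python3 -m pendant '[[0,[-0.01,0,0],0],[0,[-0.01,0,0],0],[0,[0,0,0],0]]' | egrep 'pos|^force'; python3 -m pendant '[[0,[-0.007,0,0],0],[0,[0,0,0],0]]' | egrep 'pos|^force'
```

```text
tool_pos: [0.5914, 0.1893, 0.2411]
force: [-5.1, -0.2, 10.9]
tool_pos: [0.5922, 0.1896, 0.2413]
force: [-6.7, -1.1, 12.9]
```

```bash
python3 -m pendant '[[0,[0,0,-0.012],0],[0,[0,0,0],0]]' | egrep 'pos|^force'; python3 -m pendant '[[0,[-0.007,0,0],0],[0,[0,0,0],0]]' | egrep 'pos|^force'
```

```text
tool_pos: [0.5921, 0.1892, 0.2414]
force: [-2.5, 0.2, 3.6]
tool_pos: [0.5928, 0.1895, 0.2416]
force: [-5.2, -2.0, 6.1]
```

```bash
python3 -m pendant '[[0,[-0.007,0,-0.003],0],[0,[0,0,0],0]]' | egrep 'pos|^force'; python3 -m pendant '[[0,[-0.007,0,-0.002],0],[0,[0,0,0],0]]' | egrep 'pos|^force';python3 -c "
from h import *
c=camera('scene');cv2.imwrite('pics/s7.png',cv2.resize(c['image'][170:290,250:410],None,fx=5,fy=5,interpolation=cv2.INTER_CUBIC)[:,:,::-1])
for th in(1.1,1.2,1.25,1.3):
    print(th,[tuple((np.array(proj(c,gp(*q,th)))-[250,170])*5//1) for q in((-41,-37,76),(-41,37,76),(0,37,76),(-60,37,44))])"
```

```text
tool_pos: [0.5935, 0.1898, 0.2418]
force: [-5.4, -1.0, 6.2]
tool_pos: [0.5942, 0.1901, 0.242]
force: [-8.0, -2.3, 5.5]
1.1 [(np.float64(421.0), np.float64(136.0)), (np.float64(383.0), np.float64(303.0)), (np.float64(326.0), np.float64(361.0)), (np.float64(497.0), np.float64(316.0))]
1.2 [(np.float64(401.0), np.float64(133.0)), (np.float64(362.0), np.float64(300.0)), (np.float64(317.0), np.float64(363.0)), (np.float64(475.0), np.float64(306.0))]
1.25 [(np.float64(391.0), np.float64(133.0)), (np.float64(351.0), np.float64(299.0)), (np.float64(312.0), np.float64(364.0)), (np.float64(463.0), np.float64(301.0))]
1.3 [(np.float64(381.0), np.float64(132.0)), (np.float64(341.0), np.float64(298.0)), (np.float64(308.0), np.float64(365.0)), (np.float64(452.0), np.float64(297.0))]
```

View pics/s7.png

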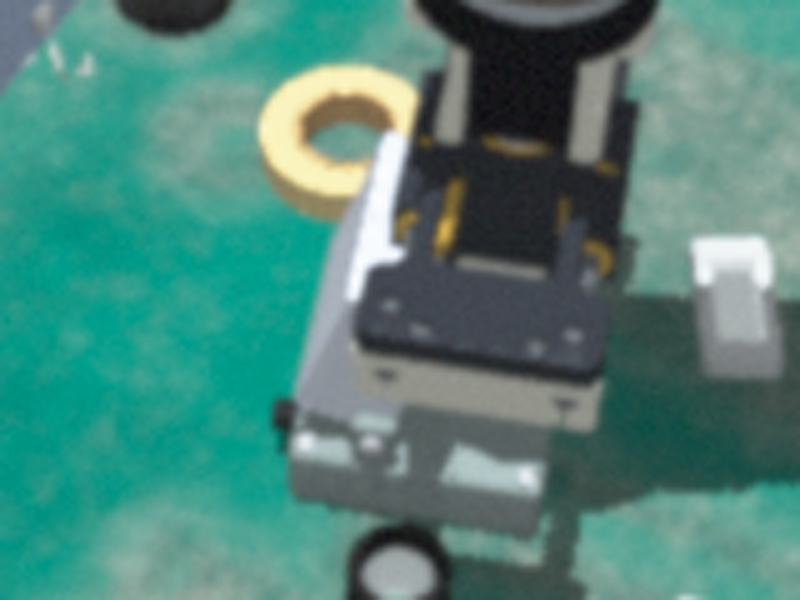

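```bash
python3 -m pendant '[[0,[-0.007,0,0],0],[0,[0,0,0],0]]' | egrep 'pos|^force'; python3 -m pendant '[[0,[-0.004,0,0],0],[0,[0,0,0],0]]' | egrep 'pos|^force'
```

```text
tool_pos: [0.595, 0.1904, 0.2422]
force: [-9.1, -2.3, 8.3]
tool_pos: [0.5954, 0.1906, 0.2423]
force: [-9.2, -3.2, 10.0]
```

```bash
python3 -m pendant '[[0,[0,0,-0.004],0],[0,[0,0,0],0]]' | egrep 'pos|^force'; python3 -m pendant '[[0,[-0.006,0,-0.001],0],[0,[0,0,0],0]]' | egrep 'pos|^force'
```

```text
tool_pos: [0.5953, 0.1905, 0.2423]
force: [-6.1, -2.7, 6.1]
tool_pos: [0.5959, 0.1908, 0.2425]
force: [-9.6, -2.4, 7.5]
```

```bash
python3 -m pendant '[[0,[-0.006,0,-0.002],0],[0,[0,0,0],0]]' | egrep 'pos|^force'; python3 -m pendant '[[0,[-0.005,0,-0.002],0],[0,[0,0,0],0]]' | egrep 'pos|^force'
```

```text
tool_pos: [0.5966, 0.191, 0.2427]
force: [-9.8, -3.6, 8.0]
tool_pos: [0.5971, 0.1912, 0.2428]
force: [-10.6, -3.2, 7.3]
```

```bash
python3 -m pendant '[[0,[-0.006,0,-0.001],0],[0,[0,0,0],0]]' | egrep 'pos|^force'; python3 -c "
from h import *
c=camera('top');im=c['image'];p=im[160+38:160+54,230+54:230+72];print(p.reshape(-1,3).max(0));
b=cv2.imread('pics/top0.png')[198:214,284:302,::-1];print(b.reshape(-1,3).max(0))
cv2.imwrite('pics/t8.png',cv2.resize(im[180:280,260:360],None,fx=6,fy=6,interpolation=cv2.INTER_CUBIC)[:,:,::-1])"
```

```text
tool_pos: [0.5977, 0.1915, 0.243]
force: [-11.3, -3.3, 8.8]
[223 223 213]
[250 251 253]
```

View pics/t8.png

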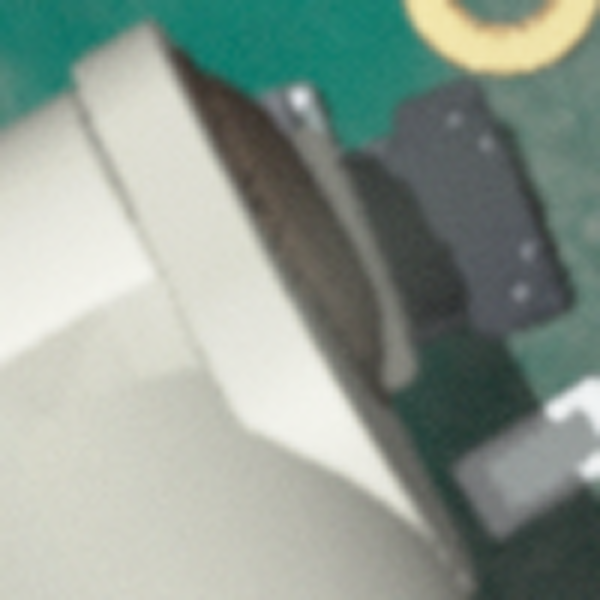

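```bash
python3 -m pendant '[[0,[-0.005,0,-0.001],0],[0,[0,0,0],0]]' ; python3 -m pendant '[[0,[-0.003,0,0],0],[0,[0,0,0],0],[0,[0,0,0],0]]' | egrep 'pos|^force'
```

```text
t: 17.75
tool_pos: [0.5982, 0.1917, 0.2431]
orientation: [0.59, -3.078, 0.003]
force: [-11.8, -3.4, 8.8]
finger_gap: 0.0006
gripper_force: 6.5
tool_pos: [0.5985, 0.1919, 0.2432]
force: [-12.5, -3.7, 9.8]
```

Estimated toggle angle is about 0.66 rad, with total force at 16 N. Now I'll draw back straight to the front so the guard follows the finger down.

```bash
python3 -m pendant '[[0,[0.02,0,-0.003],0],[0,[0.02,0,0],0],[0,[0.02,0,0],0],[0,[0.02,0,0],0],[0,[0.03,0,0],0],[0,[0.03,0,0],0],[0,[0.03,0,0],0],[0,[0.03,0,0],0],[0,[0.03,0,0],0],[0,[0.03,0,0],0],[0,[0.03,0,0],0],[0,[0.03,0,0],0],[0,[0.03,0,0],0],[0,[0.03,0,0],0],[0,[0.03,0,0],0],[0,[0.05,0,0],0],[0,[0.1,0,0],0],[0,[0.2,0,0],0],[0,[0.2,0,0],0],[0,[0,0,0],0]]' | egrep 't:|pos|^force'; python3 -c "
from h import *
for n,(u,v,w,h) in dict(scene=(290,190,130,90),top=(230,160,160,110)).items():
    c=camera(n)['image'][v:v+h,u:u+w,::-1];globals()[n]=cv2.resize(c,(640,290),interpolation=cv2.INTER_CUBIC)
cv2.imwrite('pics/f9.png',np.vstack([scene,top]))"
```

```text
t: 20.62
tool_pos: [0.4643, 0.1384, 0.2441]
force: [0.9, 0.2, -0.1]
```

View pics/f9.png

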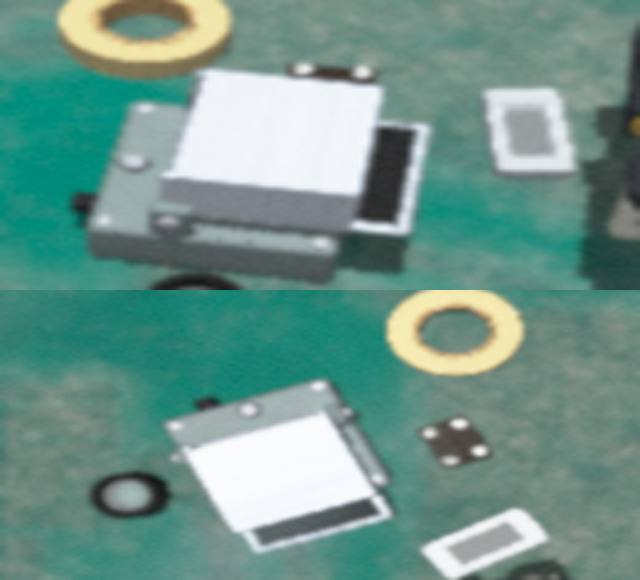

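The guard is shut, with its lip at (395,180) in the upper half, and the bystanders haven't moved. I'll compare the lamp's colour before and after.

```bash
python3 -c "
from h import *
for n in('scene','top'):
    c=camera(n);u,v=(235/1.5,0) if 0 else ((290+134*130/640,190+160*90/290) if n=='scene' else (230+249*160/640,160+120*110/290))
    u,v=int(round(u)),int(round(v));a=c['image'][v-2:v+3,u-2:u+3].astype(int);b=cv2.imread(f'pics/{n}0.png')[v-2:v+3,u-2:u+3,::-1].astype(int)
    print(n,u,v,a.reshape(-1,3).mean(0),b.reshape(-1,3).mean(0),a.reshape(-1,3).max(0),b.reshape(-1,3).max(0))
    d=np.abs(c['image'].astype(int)-cv2.imread(f'pics/{n}0.png')[:,:,::-1]).max(2)[150:300,250:400] if n=='top' else 0
    if n=='top': ys,xs=np.where(d>45);print(len(xs),list(zip(xs[:25]+250,ys[:25]+150)))
c=camera('scene')
for q in((3,0,61),(-19,0,61),(3,0,66)):print('tip 5x',(np.array(proj(c,O+B@np.array(q)/1000))-[250,170])*5)
"
```

```text
scene 317 240 [169.72 177.68 185.  ] [172.44 180.36 187.56] [208 217 223] [213 218 225]
top 292 206 [178.52 184.92 189.32] [175.16 181.36 185.88] [223 226 231] [221 223 229]
1649 [(np.int64(364), np.int64(262)), (np.int64(365), np.int64(262)), (np.int64(366), np.int64(262)), (np.int64(367), np.int64(262)), (np.int64(362), np.int64(263)), (np.int64(363), np.int64(263)), (np.int64(364), np.int64(263)), (np.int64(365), np.int64(263)), (np.int64(366), np.int64(263)), (np.int64(367), np.int64(263)), (np.int64(368), np.int64(263)), (np.int64(359), np.int64(264)), (np.int64(360), np.int64(264)), (np.int64(361), np.int64(264)), (np.int64(362), np.int64(264)), (np.int64(363), np.int64(264)), (np.int64(364), np.int64(264)), (np.int64(365), np.int64(264)), (np.int64(366), np.int64(264)), (np.int64(367), np.int64(264)), (np.int64(368), np.int64(264)), (np.int64(369), np.int64(264)), (np.int64(358), np.int64(265)), (np.int64(359), np.int64(265)), (np.int64(360), np.int64(265))]
tip 5x [446.77682054 324.81623697]
tip 5x [508.82094859 334.58262761]
tip 5x [447.39972164 316.12417935]
```

The lamp's colour doesn't change with the toggle, so it tells me nothing. The estimated 0.66 rad is close to the 0.6 limit. There is plenty of time, so I'll make a second pass, holding the vertical force down and pressing slightly deeper.

```bash
python3 -m pendant '[[0,[0,0,0.11],0],[0,[0,0,0.11],0],[0,[0,0,0.094],0],[0,[-0.12,0,0],0],[0,[-0.12,0,0],0],[0,[-0.12,0,0],0],[0,[-0.1,0,0],0],[0,[-0.04,0,0],0],[0,[-0.02,0,0],0],[0,[-0.005,0,0],0],[0,[-0.005,0,0],0],[0,[-0.004,0,0],0],[0,[0,0,0],0]]' | egrep 't:|pos|^force'
```

```text
t: 22.5
tool_pos: [0.5413, 0.1691, 0.1973]
force: [-0.0, -0.4, 0.1]
```

```bash
python3 -m pendant '[[0,[-0.007,0,0.005],0],[0,[-0.007,0,0],0],[0,[-0.006,0,0],0],[0,[0,0,0],0]]' | egrep 't:|pos|^force'; python3 -m pendant '[[0,[0,0,-0.02],0],[0,[0,0,-0.02],0],[0,[-0.002,0,-0.02],0],[0,[-0.004,0,-0.02],0],[0,[-0.004,0,-0.021],0],[0,[-0.004,0,-0.021],0],[0,[-0.004,0,-0.021],0],[0,[-0.004,0,-0.021],0],[0,[-0.006,0,-0.021],0],[0,[-0.006,0,-0.021],0],[0,[-0.006,0,-0.021],0],[0,[-0.007,0,-0.021],0],[0,[-0.007,0,-0.021],0],[0,[0,0,0],0]]' | egrep 't:|pos|^force'
```

```text
t: 23.0
tool_pos: [0.5424, 0.1696, 0.1955]
force: [-4.8, -3.1, 2.0]
t: 24.75
tool_pos: [0.5502, 0.1728, 0.2363]
force: [-7.2, -3.2, 2.9]
```

```bash
python3 -m pendant '[[0,[-0.008,0,-0.02],0],[0,[-0.009,0,-0.02],0],[0,[-0.009,0,-0.02],0],[0,[-0.01,0,-0.02],0],[0,[-0.01,0,-0.02],0],[0,[-0.011,0,-0.014],0],[0,[-0.011,0,-0.014],0],[0,[-0.012,0,-0.013],0],[0,[-0.012,0,-0.012],0],[0,[-0.013,0,-0.012],0],[0,[0,0,0],0]]' | egrep 't:|pos|^force'
```

```text
t: 26.12
tool_pos: [0.5667, 0.1794, 0.2618]
force: [-1.0, -0.3, -0.1]
```

```bash
python3 -m pendant '[[0,[-0.015,0,0.005],0],[0,[-0.015,0,0.005],0],[0,[-0.015,0,0.005],0],[0,[-0.015,0,0.005],0],[0,[0,0,0.023],0],[0,[0,0,0.023],0],[0,[0,0,0.023],0],[0,[0,0,0.023],0],[0,[0,0,0.023],0],[0,[0,0,0],0]]' | egrep 't:|pos|^force'; python3 -m pendant '[[0,[-0.015,0,0],0],[0,[-0.015,0,0],0],[0,[-0.015,0,0],0],[0,[-0.015,0,0],0],[0,[-0.015,0,0],0],[0,[-0.015,0,0],0],[0,[0,0,0],0]]' | egrep 't:|pos|^force'
```

```text
t: 27.38
tool_pos: [0.5747, 0.1824, 0.2409]
force: [-0.0, 0.4, 0.2]
t: 28.25
tool_pos: [0.5875, 0.1876, 0.2413]
force: [0.1, -0.1, -0.2]
```

```bash
python3 -m pendant '[[0,[-0.012,0,0],0],[0,[-0.012,0,0],0],[0,[0,0,0],0]]' | egrep 't:|pos|^force'; python3 -m pendant '[[0,[-0.008,0,-0.002],0],[0,[0,0,0],0]]' | egrep 'pos|^force'; python3 -m pendant '[[0,[-0.007,0,-0.002],0],[0,[0,0,0],0]]' | egrep 'pos|^force'
```

```text
t: 28.62
tool_pos: [0.5909, 0.1889, 0.2414]
force: [0.8, -0.7, 0.0]
tool_pos: [0.5917, 0.1893, 0.2416]
force: [-1.1, -0.9, 1.2]
tool_pos: [0.5926, 0.1896, 0.2419]
force: [-2.2, -1.0, 1.2]
```

```bash
python3 -m pendant '[[0,[-0.008,0,-0.002],0],[0,[-0.008,0,-0.001],0],[0,[0,0,0],0]]' | egrep 't:|pos|^force'; python3 -m pendant '[[0,[-0.008,0,-0.002],0],[0,[-0.008,0,-0.001],0],[0,[0,0,0],0]]' | egrep 'pos|^force'
```

```text
t: 29.5
tool_pos: [0.5944, 0.1904, 0.2424]
force: [-5.7, -2.2, 5.4]
tool_pos: [0.5961, 0.1911, 0.2428]
force: [-8.4, -3.9, 7.9]
```

```bash
python3 -m pendant '[[0,[-0.007,0,-0.003],0],[0,[-0.007,0,-0.003],0],[0,[0,0,0],0]]' | egrep 't:|pos|^force'; python3 -m pendant '[[0,[-0.007,0,-0.003],0],[0,[0,0,0],0]]' | egrep 'pos|^force'
```

```text
t: 30.25
tool_pos: [0.5975, 0.1916, 0.2433]
force: [-10.6, -3.2, 7.0]
tool_pos: [0.5981, 0.1919, 0.2435]
force: [-10.9, -3.5, 7.1]
```

```bash
python3 -m pendant '[[0,[-0.006,0,-0.001],0],[0,[0,0,0],0]]' | egrep 't:|pos|^force'; python3 -m pendant '[[0,[-0.005,0,-0.001],0],[0,[0,0,0],0]]' | egrep 'pos|^force'
```

```text
t: 30.75
tool_pos: [0.5987, 0.1921, 0.2436]
force: [-11.1, -3.4, 6.7]
tool_pos: [0.5992, 0.1923, 0.2438]
force: [-12.3, -4.6, 7.6]
```

```bash
python3 -m pendant '[[0,[-0.004,0,0],0],[0,[0,0,0],0]]' | egrep 't:|pos|^force'; python3 -m pendant '[[0,[0.02,0,-0.003],0],[0,[0.02,0,0],0],[0,[0.02,0,0],0],[0,[0.02,0,0],0],[0,[0.03,0,0],0],[0,[0.03,0,0],0],[0,[0.03,0,0],0],[0,[0.03,0,0],0],[0,[0.03,0,0],0],[0,[0.03,0,0],0],[0,[0.03,0,0],0],[0,[0.03,0,0],0],[0,[0.03,0,0],0],[0,[0.03,0,0],0],[0,[0.03,0,0],0],[0,[0.05,0,0],0],[0,[0.1,0,0],0],[0,[0.2,0,0],0],[0,[0.2,0,0],0],[0,[0,0,-0.2],0]]' | egrep 't:|pos|^force'; python3 -m pendant '[[0,[0,0,0],0],[0,[0,0,0],0]]' | egrep 't:|pos|^force'; python3 -c "
from h import *
a=camera('scene')['image'][190:280,290:400].astype(int)
cv2.imwrite('pics/f10.png',cv2.resize(a.astype(np.uint8),(660,540),interpolation=cv2.INTER_CUBIC)[:,:,::-1])
b=cv2.imread('pics/scene0.png')[190:280,290:400,::-1].astype(int);print((np.abs(a-b).max(2)>50).sum())"
```

```text
t: 31.25
tool_pos: [0.5996, 0.1925, 0.2438]
force: [-13.1, -5.2, 9.1]
t: 33.75
tool_pos: [0.4643, 0.1385, 0.273]
force: [1.4, 0.9, -0.2]
t: 34.0
tool_pos: [0.4681, 0.14, 0.2749]
force: [0.2, -0.1, 0.3]
0
```

The scene image matches the first one pixel for pixel over the box: no pixel differs by more than 50. So the guard is shut and nothing around the box has moved. Handing in.

```bash
python3 -c "
from station import job
print(job.hand_in())"
```

```text
the job is handed in; nothing more can be done
None
```

I handed the job in at about 34 s: the guard is shut, the bystanders near the box look unmoved and the arm is clear. The toggle should be on at roughly 0.66 rad (the limit is 0.6), but that is estimated from finger position and contact force because no camera could see it, and the hand-in gave no verdict.

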